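# Pry open the fittings case with the thin knife

### The arm

A 6-joint arm with a two-finger parallel gripper is mounted at the origin on the work surface. World frame = base frame: x ahead of the robot, y to its left, z up, the work surface at z = 0. Lengths are in m, angles in degrees, forces in N, time in s.
With the tool pointing down it reaches from about 0.325 to 0.875 m from the base axis. Payload 4.4 kg.
Tool frame: the origin (TCP) lies on the mounting face of the last link; the fingertips stand 173 mm ahead of it and the grasp point (between the pads) lies manip.pinch_z ahead of it (manip.pinch_z is the distance from the TCP to the grasp point, in m); z points along the fingers, y is the line along which they close (so a half turn about z gives the same grasp; the last joint's range is limited). The gripper opens to 85 mm and grips with 20 to 120 N. Pads are 22 mm wide; open, the fingers measure 114 mm over their backs; the gripper's body (76 mm by 85 mm) begins 54 mm behind the grasp point. The pads swing forward as they close: fully open they stand 13 mm farther back than shut.
Start: joints at [63.856, 11.837, 88.321, -0, 79.842, -8.623], TCP at [0.173, 0.548, 0.405] pointing down, gripper open.
Joint ranges: [-156.59, 156.59], [-49.26, 127.26], [12.9, 141.05], [-63.56, 243.56], [4.71, 150.69], [-161.64, 161.64]. Speed limits (degrees/s): [159.86, 159.86, 180, 180, 180, 180].

### API

Orientations are given as a 3x3 rotation matrix whose columns are the frame's x, y, z axes.
In Python, from bench import sensors, vision, ticket, manip gives the robot as it stands.
- The arm moves only by the tool servo_tool, never from a script. Its argument "rows" is a list of rows, each a list of 7 numbers: the turn, a rotation vector about the world's x, y, z in rad, then the shift along the world's x, y, z in cm, then the opening, from -1 (shut) to 1 (fully open). In form: [[wx, wy, wz, dx, dy, dz, grip], ...]. A call has 1 to 5 rows; each row is the pose to reach, as a shift and turn from the pose commanded when the call began; what a row does not reach only later rows make up. A row lasts 1/10 s, in which the tool goes at most 50 mm and 8.59 degrees, less where a joint would pass 70% of its speed; a pose out of reach is approached as far as the arm can. A call with a gripper value outside its range is refused whole. The fingers move at their own pace and stop on an object; "force" is the grip in N (left out, the last holds). Time passes only in rows, so rows that repeat a pose let the fingers close. It gives the time, the measured TCP pose, the force, the opening and the grip force at its end, in the units of the state.
- sensors.sense(): the state, without advancing time (a new reading comes with each control period).
- vision.grab_frame(name): name is "scene" or "top"; returns a dict with "img" (384x512x3 uint8, blue, green, red), "K" (3x3 intrinsics, pixels), "R" (3x3) and "t" (3): a world point X has camera coordinates R X + t. Camera axes: x right, y down, z forward; pixel columns grow to the right and rows downward; lengths in m; the calibration is good to about 2 mm. A picture is of the moment at which its call begins. There is no depth.
- ticket.close_job(): hands the job in; it is judged then, once.
The state is a dict: "time_s": time; "joints": joint angles; "joint_vel": joint speeds; "joint_efforts": joint torques, N m; "tcp_pos": TCP position; "tcp_rot": TCP orientation; "contact_force": force on the tool from outside, world axes, zero at the start; "wrist_torque": the same for the moment, N m; "gripper_width": finger opening in m; "gripper_force": force on a finger pad.
Only numpy, scipy, OpenCV 4.12 (cv2) and the standard library are available. Lean on these libraries where they do the work, as an engineer would, in place of code of your own. Each camera call takes 0.05 s, during which the arm holds its last target. There are 200 camera calls.

### The job

Pick up the thin-bladed opening knife, slip its blade into the notch under the lid of the wooden fittings case and lever the lid up with the blade, not with the gripper. Swing the lid fully open until it comes against its stop, without forcing it, then lay the knife down flat on the cork mat (no dropping), leaving the lid open and the other things on the bench where they are.

Things in the scene. Friction and masses are not known exactly. Their poses are not given: they have to be found in the camera images.
- case: Closed dark wooden case fixed to the bench, 150 mm deep (its x) by 160 mm wide (its y), walls 60 mm high and 10 mm thick. Origin at the centre of its underside; x points from the notched front wall to the hinge side, z up. Nothing stands in its inside higher than 30 mm. It stands on the left half of the bench with the notched wall facing roughly to the robot's right (-y).
- notch (a point): Centre of the mouth of the pry notch, in the outer face of the case's front wall (case x = -75, y = 0, z = 55 mm). The notch is cut in the top of that wall: 56 mm wide, 10 mm high (z 50 to 60), right through the 10 mm wall; the underside of the closed lid (z = 60) is its ceiling. Axes as the case's.
- lid (a joint): Hinge angle of the lid (a pale wooden board 150 by 160 by 10 mm, 0.14 to 0.26 kg, flush with the case all round, no handle): 0 closed, 1.8 at its stop (leaning back past upright). The hinge axis runs along the case's y through case x = +75, z = 60 mm. The hinge is stiff: the lid stays at any angle it is left at; about 3 N at its front edge moves it.
- lid_edge (a point): Middle of the lid's free front edge, at its underside, 150 mm from the hinge axis: directly over the notch when shut. On top of the lid a thin brass plate 56 mm wide marks this spot; two small brass hinge leaves lie at the opposite, hinged edge.
- knife: Loose opening knife, 100 g, lying flat: straight pale wooden handle 110 long, 20 wide, 26 mm tall with a brass-coloured ferrule at its front, and a stiff straight steel blade 85 long, 24 wide, 3 mm thick. Origin at the centre of the handle's underside; x points along the knife to the blade tip, z up. Handle x -55 to 55 mm, blade x 55 to 140 mm at z 11.5 to 14.5 mm.
- knife_grip (a point): Point to grip on the handle (across its 20 mm width), near the centre of mass: knife x = 35, y = 0, z = 21 mm.
- knife_tip (a point): Middle of the blade's tip edge: knife x = 140, y = 0, z = 13 mm.
- mat: Cork mat fixed to the bench on the robot's right, 240 (its x) by 120 (its y) by 4 mm thick. Origin at the centre of its underside, z up.
- sander: Bystander: cork sanding block 75 x 45 x 29 mm; origin under its centre.
- plane: Bystander: small brass finger plane 70 x 26 x 40 mm; origin under its centre.
- glue: Bystander: white glue bottle, 56 mm across, 140 mm tall; origin under its centre.
- clamp_a: Bystander: wooden spool clamp standing upright, 38 mm across, 72 mm tall; origin under its centre.
- clamp_b: Bystander: a second spool clamp, the same.
- offcut: Bystander: pale wooden strip 200 x 32 x 12 mm lying flat; origin under its centre.
- mallet: Bystander: hammer about 240 mm long lying flat, along its x.
Things that resemble listed ones, but are neither listed nor needed, are in the scene too. Leave any pink look-alike of the knife alone.

How it is judged:
By the outcome, as a careful person would: the job done as asked, in the order asked, and still so for the second after the job is handed in, with the robot touching nothing.
It also fails if it takes over 56 s, if anything falls off the work surface, if the arm or the gripper's body presses on something with over 40 N, if the wrist force passes 120 N, or if a joint passes its speed limit or range.

## Working session

There is one attempt and no reset: what is moved stays moved. The work goes in short steps, Python scripts to look and compute and a tool call to move; the robot and the scene stay as the last step left them, time stands still between calls to the robot, and variables do not carry over. Pictures are saved under pics/ and viewed, at most 10 in all, crops included, and the job is handed in when it is done.

Besides the shell and the picture viewer there is one more tool, called as a command line: name --pt "numbers of a row" for each row, then --argument value for the rest. servo_tool: Moves the arm, as the interface text tells. Its arguments: {"type":"object","properties":{"rows":{"type":"array"},"force":{"type":"number"}},"required":["rows"]}

```bash
ls; mkdir -p pics
python3 - <<'E'
from bench import sensors, vision, manip
import cv2,numpy as np
print(manip.pinch_z); s=sensors.sense(); print(s['time_s'],s['tcp_pos'],s['tcp_rot'],s['gripper_width'])
for n in("scene","top"):
    f=vision.grab_frame(n); cv2.imwrite(f'pics/{n}0.png',f['img']); print(n,f['K'],f['R'],f['t'])
a=cv2.imread('pics/top0.png');cv2.imwrite('pics/top0b.png',cv2.resize(a,(800,600),interpolation=cv2.INTER_CUBIC))
a=cv2.imread('pics/scene0.png');cv2.imwrite('pics/scene0b.png',cv2.resize(a,(800,600),interpolation=cv2.INTER_CUBIC))
E
```

```text
pics
0.1547
0.0 [0.17295171 0.54798609 0.40350935] [[-9.53608527e-01  3.01047677e-01 -1.03582926e-03]
 [ 3.01049233e-01  9.53606380e-01 -2.05686424e-03]
 [ 3.68559195e-04 -2.27327888e-03 -9.99997348e-01]] 0.08559671038297458
scene [[404.841121     0.         256.28437348]
 [  0.         404.841121   192.35214577]
 [  0.           0.           1.        ]] [[ 0.67139636  0.74109765 -0.00109597]
 [ 0.58815656 -0.53373817 -0.60761454]
 [-0.45088667  0.40730559 -0.79423131]] [-0.33367634 -0.28122987  1.51343567]
top [[384.40964085   0.         262.71052377]
 [  0.         384.40964085 192.83372155]
 [  0.           0.           1.        ]] [[-0.01352911 -0.99965093  0.02269318]
 [-0.9980757   0.01212735 -0.06080969]
 [ 0.06051326 -0.02347222 -0.99789138]] [-0.0303917   0.48790828  1.36015142]
```

View pics/top0b.png

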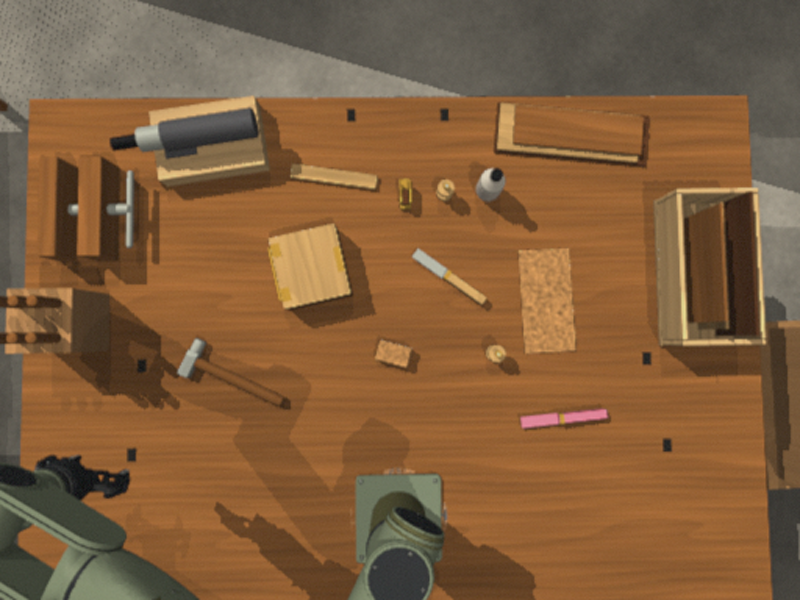

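View pics/scene0b.png

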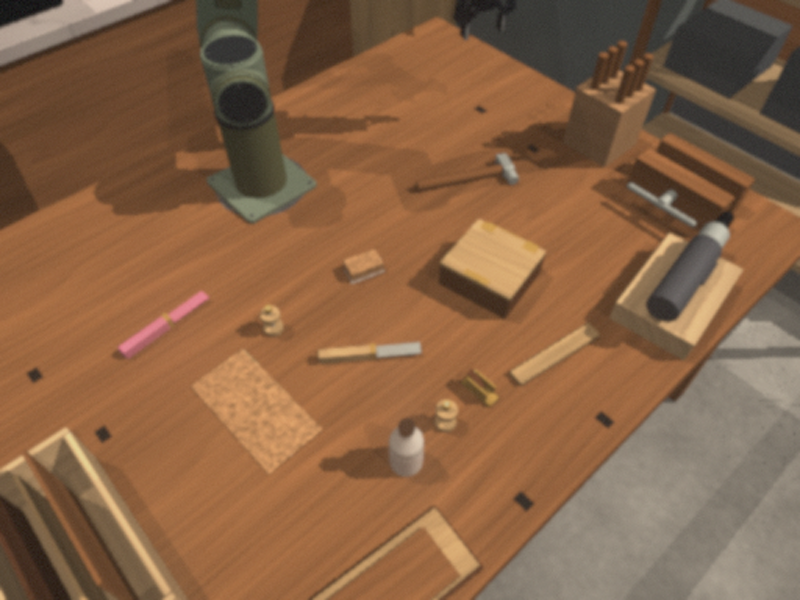

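The top view (800x600) shows two knife-shaped candidates. One has a pale handle and steel blade, with its tip at about (415,253) and its butt at (486,302). The other is the pink look-alike at (565,418). The first fits the description. The case is at (310,266) with its brass plate on the right at (341,262), the mat is at (547,301), and clamp_b is at (496,354). I'll confirm with a crop and measure by masks.

```bash
cat > h.py <<'E'
import numpy as np,cv2
from bench import sensors,vision,manip
def ray(f,uv,z):
    d=f['R'].T@np.linalg.inv(f['K'])@np.array([uv[0],uv[1],1.]); c=-f['R'].T@f['t']
    return c+d*(z-c[2])/d[2]
def proj(f,X):
    p=f['K']@(f['R']@np.asarray(X,float)+f['t']); return p[:2]/p[2]
E
python3 - <<'E'
from h import *
f=vision.grab_frame('top'); g=vision.grab_frame('scene')
for n,F in(('top',f),('scene',g)):
    import pickle; pickle.dump(F,open(f'{n}.pkl','wb'))
im=f['img']; hsv=cv2.cvtColor(im,cv2.COLOR_BGR2HSV)
def near(p):
    p=(int(p[0]*.64),int(p[1]*.64)); return hsv[p[1],p[0]].tolist()
for n,p in dict(lid=(310,266),lid2=(325,240),brass=(341,262),table=(380,260),blade=(428,262),handle=(470,291),ferr=(447,274),mat=(547,300)).items(): print(n,near(p))
k=cv2.resize(im[145:205,250:330],(800,600),interpolation=cv2.INTER_CUBIC)[:, :]
c=cv2.resize(im[135:205,160:240],(640,560),interpolation=cv2.INTER_CUBIC)
o=np.zeros((600,800,3),np.uint8);o[:300,:400]=cv2.resize(k,(400,300));o[:350,400:]=cv2.resize(c,(400,350))
s=g['img'];o[350:600,:400]=cv2.resize(s[205:245,195:275],(400,250));o[350:600,400:]=cv2.resize(s[135:205,270:360],(400,250))
cv2.imwrite('pics/crop1.png',o)
E
```

```text
lid [18, 132, 209]
lid2 [18, 131, 207]
brass [20, 172, 203]
table [14, 166, 161]
blade [32, 21, 184]
handle [18, 132, 216]
ferr [20, 170, 199]
mat [15, 147, 184]
```

View pics/crop1.png

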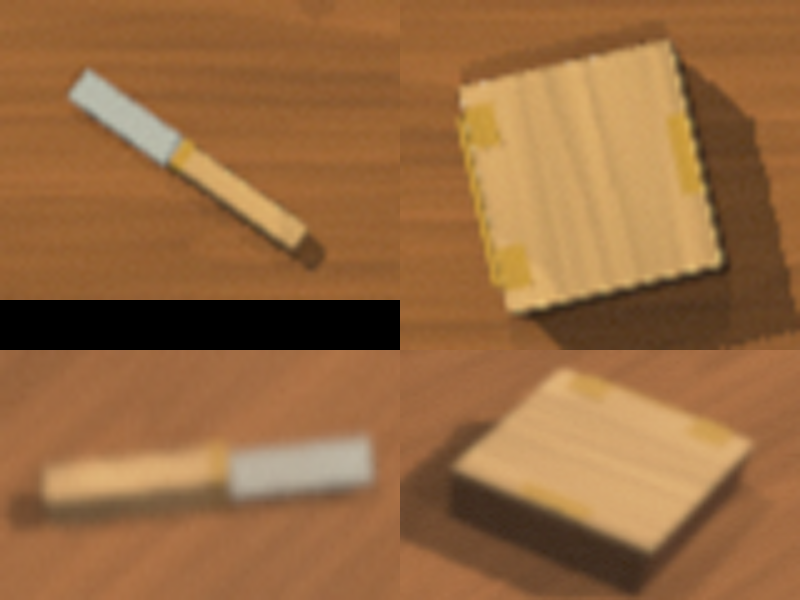

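The crop confirms it: pale handle, brass ferrule and steel blade (the knife), and the case with its single brass plate on the right edge and two hinge leaves on the left. Next I measure by masks.

Run:
```python
from h import *; import pickle
f=pickle.load(open('top.pkl','rb')); im=f['img'];hsv=cv2.cvtColor(im,cv2.COLOR_BGR2HSV).astype(int)
g=pickle.load(open('scene.pkl','rb'))
H,S,V=hsv[...,0],hsv[...,1],hsv[...,2]
def rect(m,box,z,name):
    x0,y0,x1,y1=box; mm=np.zeros(m.shape,np.uint8); mm[y0:y1,x0:x1]=m[y0:y1,x0:x1]
    c=max(cv2.findContours(mm,0,1)[0],key=cv2.contourArea)
    # rectify mask pixels to plane then min area rect via second moments
    comp=cv2.drawContours(np.zeros_like(mm),[c],-1,1,-1); v,u=np.nonzero(comp)
    P=np.array([ray(f,(a,b),z)[:2] for a,b in zip(u,v)])
    r=cv2.minAreaRect((P*1000).astype(np.float32)); w,e=np.linalg.eigh(np.cov(P.T))
    print(name,len(u),'mean',P.mean(0).round(4),'rect',np.round(r[0],1),np.round(r[1],1),round(r[2],1),'axis ang',np.degrees(np.arctan2(e[1,1],e[0,1])).round(1)); return P
lid=rect((V>175)&(S>80),(165,138,230,202),.07,'lid')
hd=rect((V>178)&(S>100),(265,155,320,200),.026,'handle')
bl=rect((S<80)&(V>120),(255,150,300,190),.0145,'blade')
rect((V>165)&(S<170),(325,150,375,232),.004,'mat')
k=np.vstack([hd,bl]);
d=bl.mean(0)-hd.mean(0); print('knife dir',np.degrees(np.arctan2(d[1],d[0])),'dist',np.linalg.norm(d))
br=np.array([ray(f,(400/400*0+160+ (685-400)/5,135+152/5),.07)[:2]]); print('brass',br)
for n,p,z in(('glue',(490,200),0),('clampb',(496,358),0.0),('clampa',(445,195),0),('plane',(405,195),.03),('sander',(393,352),.029)): print(n,ray(f,np.array(p)*.64,z).round(3))
```

```text
lid 2050 mean [0.5662 0.1907] rect [566.5 191.4] [158.8 154.6] 12.5 axis ang -166.5
handle 147 mean [ 0.5199 -0.1596] rect [ 520.  -159.7] [106.8  17.5] 53.6 axis ang 53.9
blade 174 mean [ 0.5762 -0.0807] rect [576.1 -80.8] [86.1 26.4] 54.2 axis ang 53.1
mat 2127 mean [ 0.4883 -0.352 ] rect [ 488.8 -353.1] [238.4 121.5] 2.4 axis ang -177.9
knife dir 54.488137845191346 dist 0.09701155482359028
brass [[0.58062076 0.12065557]]
glue [ 0.724 -0.227  0.   ]
clampb [ 0.355 -0.233  0.   ]
clampa [ 0.737 -0.121  0.   ]
plane [ 0.731 -0.027  0.03 ]
sander [0.373 0.005 0.029]
```

Every size checks out (lid 159x155, handle 107x17.5, blade 86x26, mat 238x121 mm, and 97 mm between handle and blade centres against 97.5 expected). The knife origin is about (0.5195,-0.160) with heading 54.2°. The grip point is (0.540,-0.1316), so the tool turns by -1.890 rad about z.

servo_tool --pt "0 0 -0.0945 1.835 -3.4 0 1" --pt "0 0 -0.189 3.67 -6.8 0 1" --pt "0 0 -0.2835 5.5 -10.2 0 1" --pt "0 0 -0.378 7.34 -13.6 0 1" --pt "0 0 -0.4725 9.175 -17.0 0 1"

```text
time_s: 0.7
tcp_pos: [0.2652, 0.3769, 0.4045]
tcp_rot: [[-0.71, 0.704, -0.0], [0.704, 0.71, -0.0], [-0.0, -0.0, -1.0]]
contact_force: [1.7, -1.1, 1.2]
gripper_width: 0.0853
gripper_force: 0.0
```

servo_tool --pt "0 0 -0.0945 1.835 -3.4 0 1" --pt "0 0 -0.189 3.67 -6.8 0 1" --pt "0 0 -0.2835 5.5 -10.2 0 1" --pt "0 0 -0.378 7.34 -13.6 0 1" --pt "0 0 -0.4725 9.175 -17.0 0 1"

```text
time_s: 1.2
tcp_pos: [0.3569, 0.2069, 0.4047]
tcp_rot: [[-0.311, 0.95, 0.0], [0.95, 0.311, 0.0], [0.0, 0.0, -1.0]]
contact_force: [-0.1, -0.0, -0.3]
gripper_width: 0.0853
gripper_force: 0.0
```

servo_tool --pt "0 0 -0.0945 1.835 -3.4 0 1" --pt "0 0 -0.189 3.67 -6.8 0 1" --pt "0 0 -0.2835 5.5 -10.2 0 1" --pt "0 0 -0.378 7.34 -13.6 0 1" --pt "0 0 -0.4725 9.175 -17.0 0 1"

```text
time_s: 1.7
tcp_pos: [0.4487, 0.0368, 0.4047]
tcp_rot: [[0.156, 0.988, 0.0], [0.988, -0.156, 0.0], [0.0, 0.0, -1.0]]
contact_force: [0.2, 0.0, 1.5]
gripper_width: 0.0856
gripper_force: 0.0
```

servo_tool --pt "0 0 -0.0945 1.835 -3.4 -2 1" --pt "0 0 -0.189 3.67 -6.8 -4 1" --pt "0 0 -0.2835 5.5 -10.2 -6 1" --pt "0 0 -0.378 7.34 -13.6 -8 1" --pt "0 0 -0.4725 9.175 -17.0 -10 1"

```text
time_s: 2.2
tcp_pos: [0.5406, -0.1332, 0.3037]
tcp_rot: [[0.589, 0.808, -0.0], [0.808, -0.589, 0.0], [0.0, -0.0, -1.0]]
contact_force: [0.6, 0.5, -0.3]
gripper_width: 0.0855
gripper_force: 0.0
```

servo_tool --pt "0 0 0 0 0 -1 1" --pt "0 0 0 0 0 -2 1" --pt "0 0 0 0 0 -2 1"

```text
time_s: 2.5
tcp_pos: [0.5389, -0.1306, 0.2828]
tcp_rot: [[0.584, 0.812, -0.004], [0.812, -0.584, 0.002], [-0.001, -0.005, -1.0]]
contact_force: [0.7, -0.5, 1.2]
gripper_width: 0.0851
gripper_force: 0.0
```

servo_tool --pt "0 0 0 0 0 -3 1" --pt "0 0 0 0 0 -6 1" --pt "0 0 0 0 0 -8.5 1" --pt "0 0 0 0 0 -10 1" --pt "0 0 0 0 0 -10.7 1"

```text
time_s: 3.0
tcp_pos: [0.5396, -0.1305, 0.177]
tcp_rot: [[0.584, 0.812, -0.001], [0.812, -0.584, 0.001], [-0.0, -0.002, -1.0]]
contact_force: [0.9, -0.6, 0.2]
gripper_width: 0.0855
gripper_force: 0.0
```

servo_tool --pt "0 0 0 0 0 0 -1" --pt "0 0 0 0 0 0 -1" --pt "0 0 0 0 0 0 -1" --pt "0 0 0 0 0 0 -1" --pt "0 0 0 0 0 0 -1" --force 110

```text
time_s: 3.5
tcp_pos: [0.5408, -0.132, 0.1791]
tcp_rot: [[0.585, 0.811, 0.002], [0.811, -0.585, -0.001], [0.001, 0.002, -1.0]]
contact_force: [0.5, -0.8, -1.1]
gripper_width: 0.0181
gripper_force: 107.6
```

servo_tool --pt "0 0 0 0 0 0 -1" --pt "0 0 0 0 0 0 -1" --pt "0 0 0 0 0 0 -1" --pt "0 0 0 0 0 0 -1" --pt "0 0 0 0 0 0 -1"

```text
time_s: 4.0
tcp_pos: [0.5409, -0.132, 0.179]
tcp_rot: [[0.585, 0.811, 0.002], [0.811, -0.585, -0.001], [0.001, 0.002, -1.0]]
contact_force: [-1.5, 0.5, 5.2]
gripper_width: 0.0181
gripper_force: 108.8
```

Gripped at 18 mm with 109 N. Lift, then go to the pre-insertion pose 40 mm in front of the notch, holding some height.

servo_tool --pt "0 0 0 0 0 1 -1" --pt "0 0 0 0 0 3 -1" --pt "0 0 0 0 0 6 -1" --pt "0 0 0 0 0 8 -1" --pt "0 0 0 0 0 8 -1"

```text
time_s: 4.5
tcp_pos: [0.5415, -0.1323, 0.2613]
tcp_rot: [[0.585, 0.811, 0.007], [0.811, -0.585, -0.003], [0.002, 0.007, -1.0]]
contact_force: [-0.4, 0.7, -0.8]
gripper_width: 0.0176
gripper_force: 108.0
```

servo_tool --pt "0 0 0.085 0.75 1.1 0 -1" --pt "0 0 0.17 1.5 2.2 0 -1" --pt "0 0 0.255 2.25 3.3 0 -1" --pt "0 0 0.34 3.0 4.4 0 -1" --pt "0 0 0.424 3.75 5.4 0 -1"

```text
time_s: 5.0
tcp_pos: [0.577, -0.077, 0.2559]
tcp_rot: [[0.196, 0.981, -0.003], [0.981, -0.196, 0.001], [0.0, -0.003, -1.0]]
contact_force: [0.3, 1.1, -0.8]
gripper_width: 0.0178
gripper_force: 107.8
```

servo_tool --pt "0 0 0.085 0.75 1.1 0 -1" --pt "0 0 0.17 1.5 2.2 0 -1" --pt "0 0 0.255 2.25 3.3 0 -1" --pt "0 0 0.34 3.0 4.4 0 -1" --pt "0 0 0.424 3.75 5.4 0 -1"

```text
time_s: 5.5
tcp_pos: [0.6145, -0.023, 0.2557]
tcp_rot: [[-0.225, 0.974, -0.003], [0.974, 0.225, 0.001], [0.001, -0.003, -1.0]]
contact_force: [-0.9, -0.6, -1.3]
gripper_width: 0.0177
gripper_force: 107.8
```

servo_tool --pt "0 0 0 0 0 -1.5 -1" --pt "0 0 0 0 0 -3 -1" --pt "0 0 0 0 0 -3.7 -1" --pt "0 0 0 0 0 -3.7 -1" --pt "0 0 0 0 0 -3.7 -1"

```text
time_s: 6.0
tcp_pos: [0.6147, -0.0241, 0.2199]
tcp_rot: [[-0.22, 0.975, -0.001], [0.975, 0.22, 0.0], [0.0, -0.001, -1.0]]
contact_force: [0.6, 0.5, -1.4]
gripper_width: 0.0178
gripper_force: 107.8
```

Run:
```python
from h import *; import pickle
s=sensors.sense(); print(s['time_s'],s['tcp_pos'],s['tcp_rot'].round(4).tolist())
f=vision.grab_frame('top'); g=vision.grab_frame('scene'); pickle.dump((f,g),open('b.pkl','wb'))
o=np.zeros((600,800,3),np.uint8)
o[:,:400]=cv2.resize(f['img'][130:250,170:250],(400,600),interpolation=cv2.INTER_CUBIC)
o[:,400:]=cv2.resize(g['img'][120:240,240:320],(400,600),interpolation=cv2.INTER_CUBIC)
cv2.imwrite('pics/pre.png',o)
T=np.array(s['tcp_pos']);Rm=np.array(s['tcp_rot'])
d=np.array([Rm[0,0],Rm[1,0],0]); 
if d[1]<0:d=-d
tip=T+Rm[:,2]*.166+d*.105;print('tip exp',tip,'heading',np.degrees(np.arctan2(d[1],d[0])));print(proj(f,tip),proj(g,tip),proj(f,[.583,.118,.07]),proj(g,[.583,.118,.07]))
```

```text
6.0 [ 0.61472085 -0.02413808  0.21990688] [[-0.2201, 0.9755, -0.0014], [0.9755, 0.2201, 0.0002], [0.0005, -0.0013, -1.0]]
tip exp [0.59138529 0.07831624 0.05390704] heading 102.71237167919506
[229.59627177 162.8143757 ] [296.03841986 189.7453663 ] [217.76921797 164.70483914] [303.54835414 178.07115653]
```

View pics/pre.png

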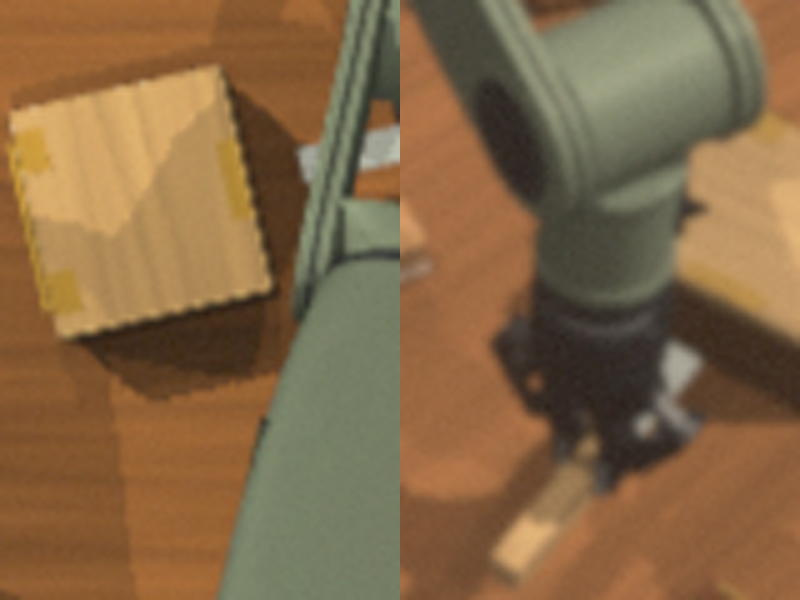

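The tip is seen at top (230.6,162.6) and scene (296.6,189.6), against (229.6,162.8) and (296.0,189.7) expected, so the knife is level and aligned. The middle of the front edge is at about top (218.8,165.2), so the mouth is about 37 mm ahead. Insert 59 mm along case x.

servo_tool --pt "0 0 0 -0.35 1.5 0.1 -1" --pt "0 0 0 -0.65 3 0.1 -1" --pt "0 0 0 -0.9 4 0.1 -1" --pt "0 0 0 -0.9 4 0.1 -1"

```text
time_s: 6.5
tcp_pos: [0.6054, 0.0186, 0.2218]
tcp_rot: [[-0.224, 0.975, -0.001], [0.975, 0.224, 0.0], [0.001, -0.0, -1.0]]
contact_force: [0.4, -0.3, -1.4]
gripper_width: 0.0175
gripper_force: 107.8
```

servo_tool --pt "0 0 0 -0.1 0.5 0 -1" --pt "0 0 0 -0.2 1 0 -1" --pt "0 0 0 -0.4 1.75 0 -1" --pt "0 0 0 -0.4 1.75 0 -1"

```text
time_s: 6.9
tcp_pos: [0.6018, 0.0346, 0.2215]
tcp_rot: [[-0.222, 0.975, -0.001], [0.975, 0.222, 0.0], [0.001, -0.0, -1.0]]
contact_force: [-0.4, 0.6, -1.1]
gripper_width: 0.0179
gripper_force: 107.8
```

No contact, so the blade is about 22 mm in and roughly 127 mm from the hinge. I'll compute the arc of the tip about the hinge.

Run:
```python
import numpy as np
th=np.r_[0,np.arange(.05,1.81,.07)];p=lambda t:np.array([-.2215*12.7*(1-np.cos(t)),.9752*12.7*(1-np.cos(t)),12.7*np.sin(t)+.3*(t>0)])
for i in range(0,len(th)-1,5):
    print([(round(t,2),*(p(t)-p(th[i])).round(2)) for t in th[i+1:i+6]])
```

```text
[(np.float64(0.05), np.float64(-0.0), np.float64(0.02), np.float64(0.93)), (np.float64(0.12), np.float64(-0.02), np.float64(0.09), np.float64(1.82)), (np.float64(0.19), np.float64(-0.05), np.float64(0.22), np.float64(2.7)), (np.float64(0.26), np.float64(-0.09), np.float64(0.42), np.float64(3.56)), (np.float64(0.33), np.float64(-0.15), np.float64(0.67), np.float64(4.42))]
[(np.float64(0.4), np.float64(-0.07), np.float64(0.31), np.float64(0.83)), (np.float64(0.47), np.float64(-0.15), np.float64(0.67), np.float64(1.64)), (np.float64(0.54), np.float64(-0.25), np.float64(1.09), np.float64(2.41)), (np.float64(0.61), np.float64(-0.36), np.float64(1.57), np.float64(3.16)), (np.float64(0.68), np.float64(-0.47), np.float64(2.09), np.float64(3.87))]
[(np.float64(0.75), np.float64(-0.13), np.float64(0.57), np.float64(0.67)), (np.float64(0.82), np.float64(-0.27), np.float64(1.18), np.float64(1.3)), (np.float64(0.89), np.float64(-0.42), np.float64(1.83), np.float64(1.88)), (np.float64(0.96), np.float64(-0.57), np.float64(2.53), np.float64(2.42)), (np.float64(1.03), np.float64(-0.74), np.float64(3.25), np.float64(2.9))]
[(np.float64(1.1), np.float64(-0.17), np.float64(0.76), np.float64(0.43)), (np.float64(1.17), np.float64(-0.35), np.float64(1.54), np.float64(0.81)), (np.float64(1.24), np.float64(-0.53), np.float64(2.35), np.float64(1.12)), (np.float64(1.31), np.float64(-0.72), np.float64(3.18), np.float64(1.38)), (np.float64(1.38), np.float64(-0.91), np.float64(4.03), np.float64(1.58))]
[(np.float64(1.45), np.float64(-0.19), np.float64(0.86), np.float64(0.14)), (np.float64(1.52), np.float64(-0.39), np.float64(1.72), np.float64(0.21)), (np.float64(1.59), np.float64(-0.59), np.float64(2.59), np.float64(0.23)), (np.float64(1.66), np.float64(-0.78), np.float64(3.45), np.float64(0.18)), (np.float64(1.73), np.float64(-0.98), np.float64(4.31), np.float64(0.07))]
[(np.float64(1.8), np.float64(-0.19), np.float64(0.85), np.float64(-0.17))]
```

servo_tool --pt "0 0 0 0 0.02 0.93 -1" --pt "0 0 0 -0.02 0.09 1.82 -1" --pt "0 0 0 -0.05 0.22 2.7 -1" --pt "0 0 0 -0.09 0.42 3.56 -1" --pt "0 0 0 -0.15 0.67 4.42 -1"

```text
time_s: 7.4
tcp_pos: [0.6004, 0.0403, 0.2666]
tcp_rot: [[-0.221, 0.975, -0.0], [0.975, 0.221, -0.001], [-0.001, -0.001, -1.0]]
contact_force: [-1.5, -0.9, -4.8]
gripper_width: 0.0176
gripper_force: 107.7
```

Run:
```python
from h import *; 
s=sensors.sense(); print(s['time_s'],s['contact_force'],s['wrist_torque'])
f=vision.grab_frame('top'); g=vision.grab_frame('scene')
o=np.zeros((600,800,3),np.uint8)
o[:,:400]=cv2.resize(f['img'][130:250,170:250],(400,600),interpolation=cv2.INTER_CUBIC)
o[:,400:]=cv2.resize(g['img'][120:240,260:340],(400,600),interpolation=cv2.INTER_CUBIC)
cv2.imwrite('pics/lev1.png',o)
```

```text
7.4 [-1.48032757 -0.91969902 -4.83986993] [-0.42257213  0.16261146  0.18140519]
```

View pics/lev1.png

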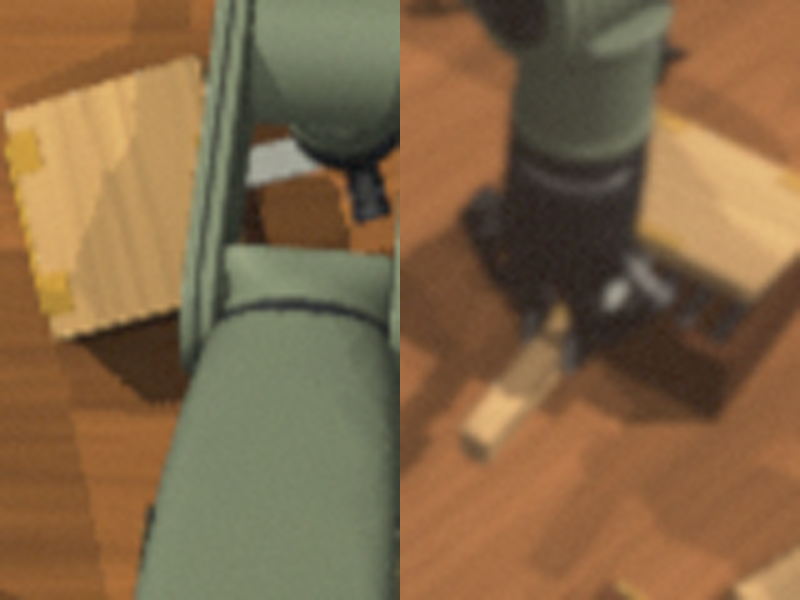

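The lid is up about 0.3 rad on the blade (its gap is visible near scene crop (700,300)), and the knife has not slipped. Force is 4.8 N, so continue the arc.

servo_tool --pt "0 0 0 -0.07 0.31 0.83 -1" --pt "0 0 0 -0.15 0.67 1.64 -1" --pt "0 0 0 -0.25 1.09 2.41 -1" --pt "0 0 0 -0.36 1.57 3.16 -1" --pt "0 0 0 -0.47 2.09 3.87 -1"

```text
time_s: 8.0
tcp_pos: [0.5961, 0.0616, 0.3058]
tcp_rot: [[-0.221, 0.975, 0.001], [0.975, 0.221, -0.001], [-0.001, 0.001, -1.0]]
contact_force: [1.3, -2.7, -2.8]
gripper_width: 0.0178
gripper_force: 107.9
```

servo_tool --pt "0 0 0 -0.13 0.57 0.67 -1" --pt "0 0 0 -0.27 1.18 1.3 -1" --pt "0 0 0 -0.42 1.83 1.88 -1" --pt "0 0 0 -0.57 2.53 2.42 -1" --pt "0 0 0 -0.74 3.25 2.9 -1"

```text
time_s: 8.5
tcp_pos: [0.5884, 0.0946, 0.3342]
tcp_rot: [[-0.221, 0.975, 0.0], [0.975, 0.221, 0.0], [0.0, 0.0, -1.0]]
contact_force: [1.0, -3.0, -2.2]
gripper_width: 0.0177
gripper_force: 108.1
```

servo_tool --pt "0 0 0 -0.17 0.76 0.43 -1" --pt "0 0 0 -0.35 1.54 0.81 -1" --pt "0 0 0 -0.53 2.35 1.12 -1" --pt "0 0 0 -0.72 3.18 1.38 -1" --pt "0 0 0 -0.91 4.03 1.58 -1"

```text
time_s: 9.0
tcp_pos: [0.5792, 0.135, 0.3496]
tcp_rot: [[-0.221, 0.975, -0.0], [0.975, 0.221, 0.0], [0.0, -0.0, -1.0]]
contact_force: [0.9, -2.6, -0.7]
gripper_width: 0.0174
gripper_force: 108.2
```

Run:
```python
from h import *; 
s=sensors.sense(); print(s['time_s'],s['contact_force'],s['wrist_torque'])
f=vision.grab_frame('top'); g=vision.grab_frame('scene')
o=np.zeros((600,800,3),np.uint8)
o[:,:400]=cv2.resize(f['img'][130:250,150:230],(400,600),interpolation=cv2.INTER_CUBIC)
o[:,400:]=cv2.resize(g['img'][100:220,270:350],(400,600),interpolation=cv2.INTER_CUBIC)
cv2.imwrite('pics/lev2.png',o)
```

```text
9.0 [ 0.92834439 -2.56243535 -0.7368827 ] [-0.37025601 -0.17360089 -0.05993931]
```

View pics/lev2.png

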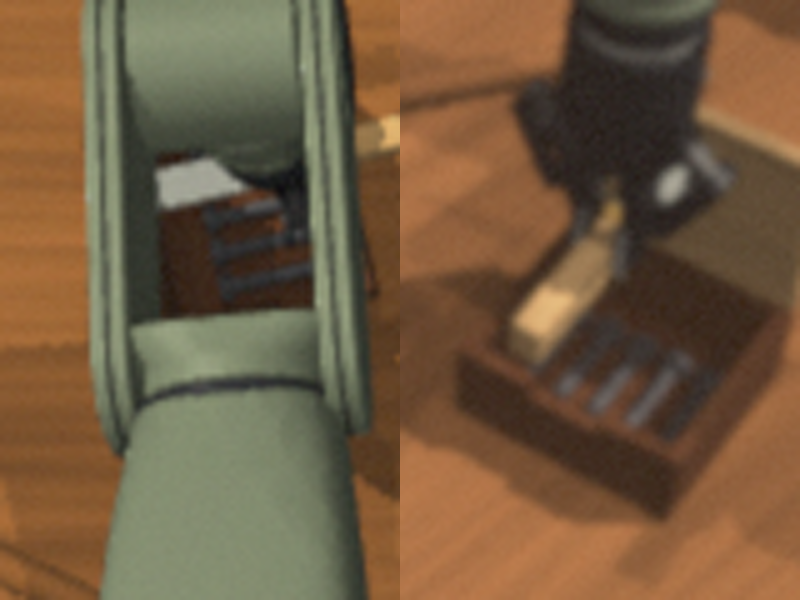

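The lid stands nearly upright, pushed by the blade with about 2.7 N. Continue towards the stop, watching the force.

servo_tool --pt "0 0 0 -0.19 0.86 0.14 -1" --pt "0 0 0 -0.39 1.72 0.21 -1" --pt "0 0 0 -0.59 2.59 0.23 -1" --pt "0 0 0 -0.78 3.45 0.18 -1" --pt "0 0 0 -0.78 3.45 0.18 -1"

```text
time_s: 9.6
tcp_pos: [0.5711, 0.1702, 0.3509]
tcp_rot: [[-0.223, 0.975, -0.001], [0.975, 0.223, 0.001], [0.001, -0.0, -1.0]]
contact_force: [-0.3, 0.5, -1.1]
gripper_width: 0.0178
gripper_force: 108.2
```

servo_tool --pt "0 0 0 -0.09 0.4 -0.05 -1" --pt "0 0 0 -0.18 0.8 -0.1 -1" --pt "0 0 0 -0.18 0.8 -0.1 -1"

```text
time_s: 9.9
tcp_pos: [0.5697, 0.1772, 0.35]
tcp_rot: [[-0.221, 0.975, -0.0], [0.975, 0.221, 0.001], [0.001, -0.0, -1.0]]
contact_force: [-0.4, 0.5, -1.2]
gripper_width: 0.0176
gripper_force: 108.2
```

servo_tool --pt "0 0 0 -0.06 0.25 -0.04 -1" --pt "0 0 0 -0.11 0.5 -0.08 -1" --pt "0 0 0 -0.11 0.5 -0.08 -1"

```text
time_s: 10.2
tcp_pos: [0.5688, 0.1819, 0.3493]
tcp_rot: [[-0.221, 0.975, 0.0], [0.975, 0.221, 0.0], [0.0, 0.0, -1.0]]
contact_force: [-0.1, -0.3, -0.6]
gripper_width: 0.0178
gripper_force: 108.2
```

servo_tool --pt "0 0 0 -0.05 0.2 -0.04 -1" --pt "0 0 0 -0.1 0.4 -0.08 -1"

```text
time_s: 10.4
tcp_pos: [0.5678, 0.1857, 0.3486]
tcp_rot: [[-0.221, 0.975, 0.0], [0.975, 0.221, -0.0], [-0.0, 0.0, -1.0]]
contact_force: [1.0, -1.4, -1.2]
gripper_width: 0.0176
gripper_force: 108.2
```

servo_tool --pt "0 0 0 -0.05 0.2 -0.04 -1" --pt "0 0 0 -0.1 0.4 -0.08 -1"

```text
time_s: 10.6
tcp_pos: [0.5673, 0.1883, 0.3482]
tcp_rot: [[-0.221, 0.975, 0.002], [0.975, 0.221, -0.005], [-0.005, 0.001, -1.0]]
contact_force: [2.5, -12.2, 2.5]
gripper_width: 0.0176
gripper_force: 108.6
```

Run:
```python
from h import *; 
s=sensors.sense(); T=np.array(s['tcp_pos']); x=np.array([-.2215,.9752,0]); tip=T+x*.105-[0,0,.166]
print(tip, (tip-[.5508,.2608,0])@x, tip[2]-.06)
f=vision.grab_frame('top'); g=vision.grab_frame('scene')
cv2.imwrite('pics/t3.png',f['img'])
o=np.zeros((600,800,3),np.uint8)
o[:,:400]=cv2.resize(f['img'][110:230,140:220],(400,600),interpolation=cv2.INTER_CUBIC)
o[:,400:]=cv2.resize(g['img'][90:210,280:360],(400,600),interpolation=cv2.INTER_CUBIC)
cv2.imwrite('pics/lev3.png',o)
```

```text
[0.54402582 0.29067519 0.18223293] 0.030634764047154334 0.1222329346995443
```

View pics/lev3.png

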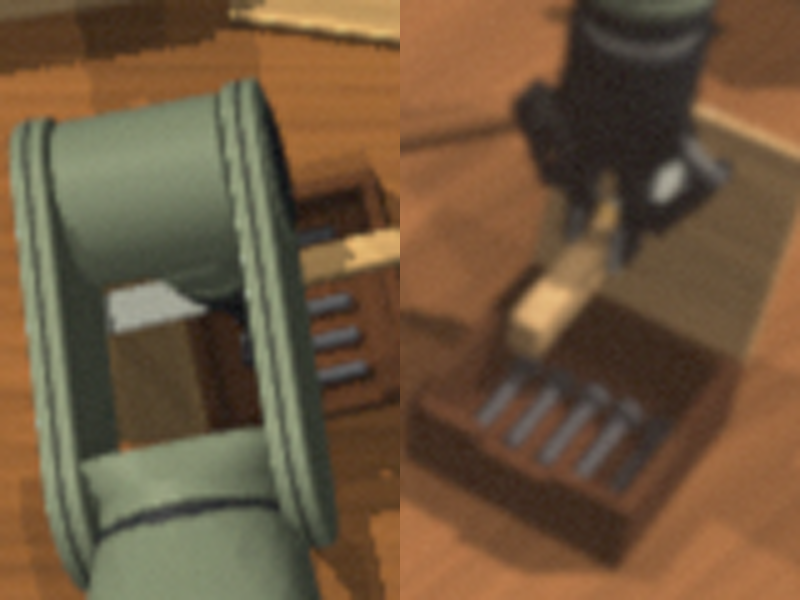

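The force rose to 12 N at about 1.81 rad, so the lid is on its stop, and the picture shows it leaning back past upright. Back off now, turn, and go above the mat.

servo_tool --pt "0 0 0 0.2 -1 0 -1" --pt "0 0 0 0.65 -3 0 -1" --pt "0 0 0 1.4 -6 0 -1" --pt "0 0 0 2.1 -9.2 0 -1" --pt "0 0 0 2.7 -11.7 0 -1"

```text
time_s: 11.2
tcp_pos: [0.5937, 0.0715, 0.3475]
tcp_rot: [[-0.221, 0.975, -0.001], [0.975, 0.221, 0.001], [0.001, -0.0, -1.0]]
contact_force: [0.2, -0.7, -1.7]
gripper_width: 0.0171
gripper_force: 108.2
```

servo_tool --pt "0 0 -0.117 -0.75 -2.84 0 -1" --pt "0 0 -0.234 -1.5 -5.68 0 -1" --pt "0 0 -0.351 -2.25 -8.52 0 -1" --pt "0 0 -0.468 -3 -11.36 0 -1" --pt "0 0 -0.585 -3.75 -14.2 0 -1"

```text
time_s: 11.7
tcp_pos: [0.5557, -0.0701, 0.3476]
tcp_rot: [[0.359, 0.934, -0.0], [0.934, -0.359, 0.002], [0.001, -0.001, -1.0]]
contact_force: [1.0, -0.1, -0.4]
gripper_width: 0.0177
gripper_force: 108.2
```

servo_tool --pt "0 0 -0.117 -0.75 -2.84 0 -1" --pt "0 0 -0.234 -1.5 -5.68 0 -1" --pt "0 0 -0.351 -2.25 -8.52 0 -1" --pt "0 0 -0.468 -3 -11.36 0 -1" --pt "0 0 -0.585 -3.75 -14.2 0 -1"

```text
time_s: 12.2
tcp_pos: [0.5182, -0.2121, 0.3476]
tcp_rot: [[0.814, 0.58, 0.0], [0.58, -0.814, 0.002], [0.001, -0.001, -1.0]]
contact_force: [1.3, -0.6, -0.9]
gripper_width: 0.0177
gripper_force: 108.2
```

servo_tool --pt "0 0 -0.117 -0.75 -2.84 0 -1" --pt "0 0 -0.234 -1.5 -5.68 0 -1" --pt "0 0 -0.351 -2.25 -8.52 0 -1" --pt "0 0 -0.468 -3 -11.36 0 -1" --pt "0 0 -0.585 -3.75 -14.2 0 -1"

```text
time_s: 12.7
tcp_pos: [0.4808, -0.3541, 0.3475]
tcp_rot: [[0.999, 0.034, 0.001], [0.034, -0.999, 0.002], [0.001, -0.002, -1.0]]
contact_force: [0.6, 0.4, -1.1]
gripper_width: 0.0177
gripper_force: 108.2
```

servo_tool --pt "0 0 0 0 0 -4 -1" --pt "0 0 0 0 0 -8 -1" --pt "0 0 0 0 0 -12 -1" --pt "0 0 0 0 0 -12 -1" --pt "0 0 0 0 0 -12 -1"

```text
time_s: 13.2
tcp_pos: [0.4811, -0.3529, 0.2273]
tcp_rot: [[0.999, 0.039, -0.001], [0.039, -0.999, 0.002], [-0.001, -0.002, -1.0]]
contact_force: [-0.6, 0.4, -0.5]
gripper_width: 0.0177
gripper_force: 108.1
```

Run:
```python
from h import *; 
s=sensors.sense(); print(s['time_s'],s['tcp_pos'],s['tcp_rot'].round(4).tolist())
f=vision.grab_frame('top'); g=vision.grab_frame('scene')
o=np.zeros((600,800,3),np.uint8)
o[:,:400]=cv2.resize(f['img'][140:260,310:390],(400,600),interpolation=cv2.INTER_CUBIC)
o[:300,400:]=cv2.resize(g['img'][180:300,90:250],(400,300),interpolation=cv2.INTER_CUBIC)
o[300:,400:]=cv2.resize(g['img'][90:210,250:410],(400,300),interpolation=cv2.INTER_CUBIC)
cv2.imwrite('pics/mat1.png',o)
```

```text
13.2 [ 0.48108831 -0.35293762  0.22733393] [[0.9992, 0.0387, -0.0012], [0.0387, -0.9992, 0.0021], [-0.0011, -0.0022, -1.0]]
```

View pics/mat1.png

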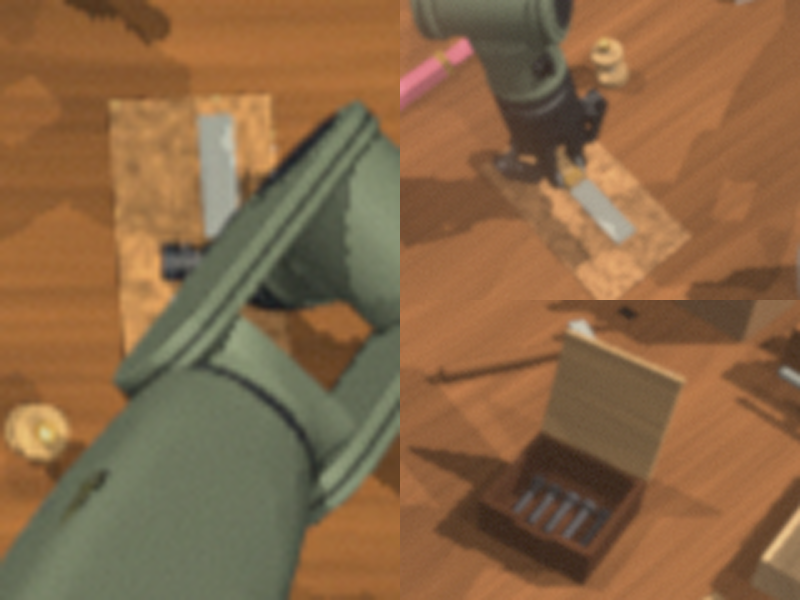

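The lid is wide open, and the knife hangs level and lengthwise over the mat. Lower slowly until contact.

servo_tool --pt "0 0 0 0 0 -1.5 -1" --pt "0 0 0 0 0 -3 -1" --pt "0 0 0 0 0 -3.8 -1" --pt "0 0 0 0 0 -4.1 -1" --pt "0 0 0 0 0 -4.1 -1"

```text
time_s: 13.8
tcp_pos: [0.4809, -0.3529, 0.1857]
tcp_rot: [[0.999, 0.039, -0.001], [0.039, -0.999, 0.001], [-0.001, -0.002, -1.0]]
contact_force: [-0.4, -0.1, -1.1]
gripper_width: 0.0181
gripper_force: 108.2
```

servo_tool --pt "0 0 0 0 0 -0.1 -1" --pt "0 0 0 0 0 -0.2 -1" --pt "0 0 0 0 0 -0.2 -1"

```text
time_s: 14.1
tcp_pos: [0.4814, -0.3534, 0.1851]
tcp_rot: [[0.999, 0.039, 0.0], [0.039, -0.999, -0.0], [0.0, 0.0, -1.0]]
contact_force: [0.5, -0.2, -1.1]
gripper_width: 0.0174
gripper_force: 108.2
```

servo_tool --pt "0 0 0 0 0 -0.1 -1" --pt "0 0 0 0 0 -0.1 -1"

```text
time_s: 14.3
tcp_pos: [0.4812, -0.3533, 0.1839]
tcp_rot: [[0.999, 0.039, 0.0], [0.039, -0.999, -0.0], [0.0, 0.0, -1.0]]
contact_force: [-0.5, 0.2, -1.8]
gripper_width: 0.0177
gripper_force: 108.2
```

servo_tool --pt "0 0 0 0 0 -0.1 -1" --pt "0 0 0 0 0 -0.1 -1"

```text
time_s: 14.5
tcp_pos: [0.4813, -0.3534, 0.183]
tcp_rot: [[0.999, 0.039, 0.0], [0.039, -0.999, -0.0], [0.0, 0.0, -1.0]]
contact_force: [-0.4, 0.4, -0.1]
gripper_width: 0.0176
gripper_force: 108.6
```

servo_tool --pt "0 0 0 0 0 -0.1 -1" --pt "0 0 0 0 0 -0.1 -1"

```text
time_s: 14.7
tcp_pos: [0.4814, -0.3534, 0.183]
tcp_rot: [[0.999, 0.039, 0.0], [0.039, -0.999, -0.0], [0.0, 0.0, -1.0]]
contact_force: [-2.4, 2.3, 6.9]
gripper_width: 0.0177
gripper_force: 109.4
```

Contact at exactly the expected height (0.183, 6.9 N). Release gently and retreat straight up.

servo_tool --pt "0 0 0 0 0 0.05 -0.5" --pt "0 0 0 0 0 0.05 -0.4" --pt "0 0 0 0 0 0.05 -0.1" --pt "0 0 0 0 0 0.05 0.3" --pt "0 0 0 0 0 0.05 0.3" --force 20

```text
time_s: 15.2
tcp_pos: [0.4812, -0.3533, 0.1821]
tcp_rot: [[0.999, 0.039, -0.0], [0.039, -0.999, 0.0], [-0.0, -0.0, -1.0]]
contact_force: [0.1, 0.9, 0.3]
gripper_width: 0.0553
gripper_force: 0.0
```

servo_tool --pt "0 0 0 0 0 0.5 0.3" --pt "0 0 0 0 0 2 0.3" --pt "0 0 0 0 0 5 0.3" --pt "0 0 0 0 0 9 0.3" --pt "0 0 0 0 0 13 0.3"

```text
time_s: 15.7
tcp_pos: [0.481, -0.3531, 0.3145]
tcp_rot: [[0.999, 0.039, 0.0], [0.039, -0.999, -0.0], [0.0, 0.0, -1.0]]
contact_force: [0.1, -1.2, -0.2]
gripper_width: 0.0554
gripper_force: 0.0
```

servo_tool --pt "0 0 0 -1 3 2 0.3" --pt "0 0 0 -2 7 3 0.3" --pt "0 0 0 -3 11 4 0.3" --pt "0 0 0 -4 15 4 0.3" --pt "0 0 0 -4 19 4 0.3"

```text
time_s: 16.2
tcp_pos: [0.4402, -0.1619, 0.3541]
tcp_rot: [[0.999, 0.038, 0.002], [0.038, -0.999, -0.001], [0.002, 0.001, -1.0]]
contact_force: [-0.3, -0.2, 0.2]
gripper_width: 0.0556
gripper_force: 0.0
```

servo_tool --pt "0 0 0 0 3 0 0.3" --pt "0 0 0 0 5 0 0.3" --pt "0 0 0 0 5 0 0.3" --pt "0 0 0 0 5 0 0.3"

```text
time_s: 16.6
tcp_pos: [0.4413, -0.1133, 0.3534]
tcp_rot: [[0.999, 0.04, 0.002], [0.04, -0.999, -0.001], [0.002, 0.002, -1.0]]
contact_force: [-0.6, 0.2, -0.2]
gripper_width: 0.0556
gripper_force: 0.0
```

Run:
```python
from h import *; 
s=sensors.sense(); print(s['time_s'],s['tcp_pos'],s['contact_force'])
f=vision.grab_frame('top'); g=vision.grab_frame('scene')
o=np.zeros((600,800,3),np.uint8)
o[:300,:400]=cv2.resize(f['img'],(400,300),interpolation=cv2.INTER_AREA)
o[300:,:400]=cv2.resize(f['img'][140:245,290:430],(400,300),interpolation=cv2.INTER_CUBIC)
o[:300,400:]=cv2.resize(g['img'],(400,300),interpolation=cv2.INTER_AREA)
o[300:,400:]=cv2.resize(g['img'][200:305,110:250],(400,300),interpolation=cv2.INTER_CUBIC)
cv2.imwrite('pics/end.png',o)
```

```text
16.6 [ 0.44134928 -0.1132506   0.35341991] [-0.57270666  0.23931426 -0.24202735]
```

View pics/end.png

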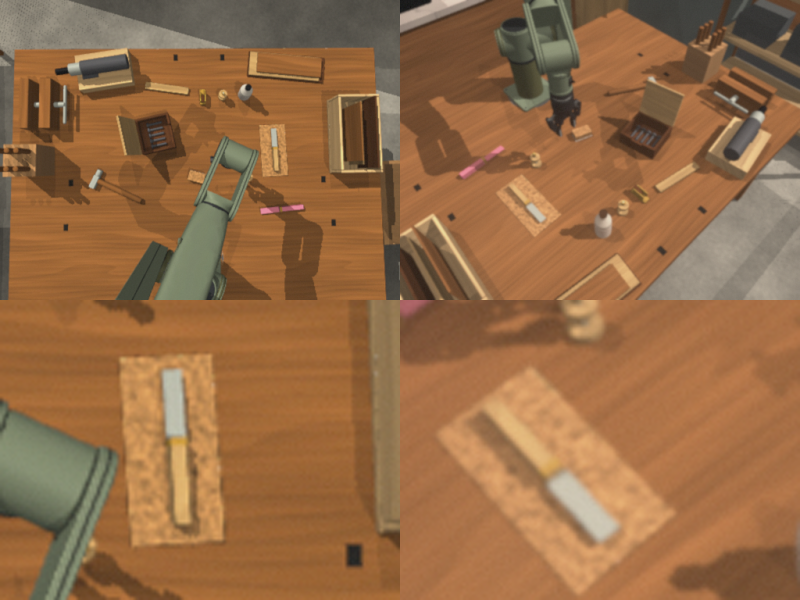

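The knife lies flat and centred on the mat, the lid is open against its stop, and the other things have not moved. Hand in.

```bash
python3 -c "
from bench import ticket; print(ticket.close_job())"
```

```text
the job is handed in; nothing more can be done
None
```

I levered the lid open with the knife blade until it met its stop, laid the knife flat on the cork mat, left the other things where they were, and handed the job in at about 17 s of the 56 s allowed; no verdict came back.

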